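# Find the worn slot in a mould plate with the no-go gauge

## Robot

A 7-joint arm with a two-finger parallel gripper is mounted at the origin on a cart in front of the work surface, level with it; the furniture and walls round the work are solid. World frame = base frame: x ahead of the robot, y to its left, z up, the work surface at z = 0. Lengths are in m, angles in rad, forces in N, time in s.
With the tool pointing down it reaches from about 0.4 to 0.85 m from the base axis. Payload 10.4 kg.
Tool frame: the origin (TCP) lies on the centre line of the jaws, within the pads' length; the fingertips stand env.tips_ahead ahead of it and the grasp point (between the pads) lies 2 mm behind it (env.tips_ahead is the distance from the TCP to the fingertips, in m); z points along the fingers, y is the line along which they close (so a half turn about z gives the same grasp; the last joint's range is limited). The gripper opens to 85 mm and grips with 20 to 120 N. Pads are 22 mm wide; open, the fingers measure 114 mm over their backs; the gripper's body (76 mm by 85 mm) begins 54 mm behind the grasp point. The pads swing forward as they close: fully open they stand 13 mm farther back than shut.
Start: joints at [1.26, 0.332, -0.065, 1.46, 0.022, 1.35, -0.088], TCP at [0.177, -0.599, 0.248] pointing down, gripper open.
Joint ranges: [-2.6, 2.6], [-0.5, 2.12], [-1.47, 1.34], [0.16, 2.42], [-1.27, 4.41], [0.06, 2.06], [-2.6, 2.6]. Speed limits (rad/s): [2.22, 2.22, 2.79, 2.79, 3.14, 3.14, 3.14].

## Interface

Orientations are given as a 3x3 rotation matrix whose columns are the frame's x, y, z axes.
In Python, from station import env gives the robot as it stands.
- The arm moves only by the tool play_rows, never from a script. Its argument "deltas" is a list of rows, each a list of 6 numbers: the shift along the tool's x, y, z in m, then the turn, a rotation vector about the tool's x, y, z in rad. A call has 1 to 20 rows; each row is the pose to reach, as a shift and turn from the pose commanded when the call began, along the tool's axes at that moment; what a row does not reach only later rows make up. A row lasts 1/12 s, in which the tool goes at most 41.7 mm and 7.16 degrees, less where a joint would pass 70% of its speed; a pose out of reach is approached as far as the arm can. A call with a gripper value outside its range is refused whole. "grip" is the closure in counts, from 0 (fully open) to 255 (shut), set as the call begins (left out, the last holds). The fingers move at their own pace and stop on an object; the grip force is fixed at half the most. Time passes only in rows, so rows that repeat a pose let the fingers close. It gives the time, the measured TCP pose, the force, the opening and the grip force at its end, in the units of the state.
- env.read_state(): the state, without advancing time (a new reading comes with each control period).
- env.get_image(name): name is "scene" or "top" or "wrist"; returns the picture (480x640x3 uint8, red, green, blue); there is no depth.
- env.calibration(name): a dict with "fx", "fy", "cx", "cy" (pixels), "world_to_cam" (4x4, takes a point from world to camera coordinates). Camera axes: x right, y up, looking along -z (the intrinsics and any distortion apply to the point x, -y, -z); pixel columns grow to the right and rows downward; lengths in m; the calibration is good to about 2 mm. A picture is of the moment at which its call begins: read the wrist's pose just before it. calibration takes no time and is no camera call; for the wrist camera it gives the pose at the moment of the call.
- env.finish_job(): hands the job in; it is judged then, once.
The state is a dict: "time": time; "joint_pos": joint angles; "joint_vel": joint speeds; "joint_torque": joint torques, N m; "eef_pos": TCP position; "tcp_rot": TCP orientation; "force": force on the tool from outside, world axes, zero at the start; "torque": the same for the moment, N m; "finger_gap": finger opening in m; "gripper_force": force on a finger pad.
Only numpy, scipy, OpenCV 4.12 (cv2) and the standard library are available. Lean on these libraries where they do the work, as an engineer would, in place of code of your own. Each camera call takes 0.05 s, during which the arm holds its last target. There are 200 camera calls.

## Task

One of the four inserts in this mould plate has a slot that has worn too wide and is to be built up at the laser; from outside they all look alike. Take the no-go gauge (the one with the flat handle) from the wooden stand and try its blade in the slots, gently and without ever forcing it: in a sound slot it jams part of the way down. Leave it standing fully home in the one slot that lets it in to the shoulder, and leave the go gauge and everything else where they are.

Things in the scene. Friction and masses are not known exactly. Their poses are not given: they have to be found in the camera images.
- nogo_grip (a point): No-go gauge, mid-handle. Flat aluminium handle 12 mm thick (own x), 24 mm wide (y), 50 mm tall, two dark lines near its top; below it a shoulder 20 x 26 x 6 mm, below that a steel blade 6 mm thick (x), 16 mm wide (y), 28 mm long. 90 g. z points up the handle. This point is 26 mm below the handle's top, 30 mm above the shoulder's underside, 58 mm above the blade's tip.
- nogo_shoulder (a point): The same no-go gauge, at the centre of the underside of its shoulder, where the blade begins (28 mm above the blade's tip, 30 mm below mid-handle); axes as at mid-handle.
- gauge_stand: Fixed wooden block, 34 mm (own x) by 112 mm (own y), 34 mm high, on a foot 44 x 122 x 3 mm. Two gauges stand upright in its two loose slots (28 mm either side of its middle along y), shoulders on its top. Origin: centre of its underside. (The laser hangs over the table: eyepieces from y = 0.28 m leftwards, beam box 0.25 m up over x > 0.70 m, y > 0.11 m.)
- go: Go gauge, the companion that stays in the stand: a thinner blade (3.2 mm) and a round handle 13 mm thick with a 17 mm knob on top, 67 mm tall above the stand. Origin: tip of its blade.
- mould_plate: Fixed square steel mould plate, 152 x 152 x 24 mm, with four 44 mm square inserts in its pockets, two by two, 54 mm apart, their flat tops 36 mm above the table. Each insert has one upright slot in its middle, its long side along the plate's own y. Origin: centre of the plate's underside.
- slot_1 (a point): Centre of a slot's mouth on the flat top of the insert at the plate's (+x, +y) corner, axes as the plate's; 7.5 mm along x, 19 mm along y, edges chamfered 1 mm. All slots: the first 12 mm down is a wide relief that takes the blade in every one; the fitted part is below.
- slot_2 (a point): Centre of a slot's mouth on the flat top of the insert at the plate's (+x, -y) corner, axes as the plate's; 7.5 mm along x, 19 mm along y, edges chamfered 1 mm. Sound slots (three): the fitted part is only 4 mm wide, so the blade jams 12 mm down, the shoulder 16 mm above the insert.
- slot_3 (a point): Centre of a slot's mouth on the flat top of the insert at the plate's (-x, +y) corner, axes as the plate's; 7.5 mm along x, 19 mm along y, edges chamfered 1 mm. Worn slot (any of the four, not told by these readings): 8 mm wide below the relief, floor 31 mm down, so the blade goes in to its shoulder, which rests on the insert.
- slot_4 (a point): Centre of a slot's mouth on the flat top of the insert at the plate's (-x, -y) corner, axes as the plate's; 7.5 mm along x, 19 mm along y, edges chamfered 1 mm. Inside as told for the other slots.
- loupe: Bystander, to be left alone: black eyepiece loupe, 33 mm round, 30 mm high. Origin: centre of its underside.
- screwdriver: Bystander, to be left alone: red-handled screwdriver, 165 mm long. Origin: centre of its underside.
- parts_tin: Bystander, to be left alone: round metal tin, 53 mm, 22 mm high. Origin: centre of its underside.
- shim_roll: Bystander, to be left alone: copper-coloured roll, 38 mm round, 25 mm high. Origin: centre of its underside.
- hex_key_2: Bystander, to be left alone: dark hex key, 80 mm long. Origin: centre of its underside.
- collet_1: Bystander, to be left alone: steel collet, 26 mm round, 34 mm high. Origin: centre of its underside.

How it is judged:
By the outcome, as a careful person would: the job done as asked, in the order asked, and still so for the second after the job is handed in, with the robot touching nothing.
It also fails if it takes over 61 s, if anything falls off the work surface, if the arm or the gripper's body presses on something with over 40 N, if the wrist force passes 120 N, or if a joint passes its speed limit or range.

## Working session

There is one attempt and no reset: what is moved stays moved. The work goes in short steps, Python scripts to look and compute and a tool call to move; the robot and the scene stay as the last step left them, time stands still between calls to the robot, and variables do not carry over. Pictures are saved under pics/ and viewed, at most 10 in all, crops included, and the job is handed in when it is done.

Besides the shell and the picture viewer there is one more tool, called after "Emit:" as a command line: name --pt "numbers of a row" for each row, then --argument value for the rest. play_rows: Moves the arm, as the interface text tells. Its arguments: {"type":"object","properties":{"deltas":{"type":"array"},"grip":{"type":"number"}},"required":["deltas"]}

```bash
mkdir -p pics; ls
python3 - <<'E'
from station import env
import cv2,numpy as np
s=env.read_state();print(s['time'],s['eef_pos'],s['tcp_rot'],s['finger_gap'],env.tips_ahead)
for n in('scene','top'):
    i=env.get_image(n);cv2.imwrite(f'pics/{n}0.png',i[:,:,::-1]);c=env.calibration(n);print(c)
E
```

```text
pics
0.0 [ 0.17729313 -0.59895615  0.24751681] [[ 9.58865929e-01  2.83858936e-01 -4.85006540e-04]
 [ 2.83859337e-01 -9.58865013e-01  1.32821275e-03]
 [-8.80307449e-05 -1.41125158e-03 -9.99999000e-01]] 0.08533920726190729 0.017
{'fx': 452.72622583416165, 'fy': 452.72622583416165, 'cx': 317.15363505201697, 'cy': 231.44201963419965, 'world_to_cam': array([[ 0.70696762, -0.70707678, -0.01546636, -0.3706641 ],
       [ 0.35983259,  0.34077852,  0.86855657, -0.27267657],
       [-0.60886558, -0.61960667,  0.49534864, -0.64567612],
       [ 0.        ,  0.        ,  0.        ,  1.        ]])}
{'fx': 545.4647911501604, 'fy': 545.4647911501604, 'cx': 323.3107063185132, 'cy': 241.16393403755995, 'world_to_cam': array([[ 7.59859349e-03, -9.99640221e-01,  2.57233440e-02,
        -8.93747077e-04],
       [ 9.98481079e-01,  8.98854335e-03,  5.43575377e-02,
        -5.63531239e-01],
       [-5.45691964e-02,  2.52712315e-02,  9.98190146e-01,
        -1.08563708e+00],
       [ 0.00000000e+00,  0.00000000e+00,  0.00000000e+00,
         1.00000000e+00]])}
```

View pics/scene0.png

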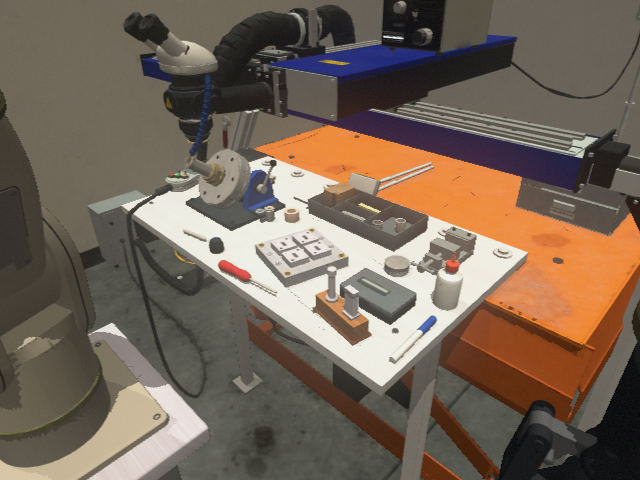

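View pics/top0.png

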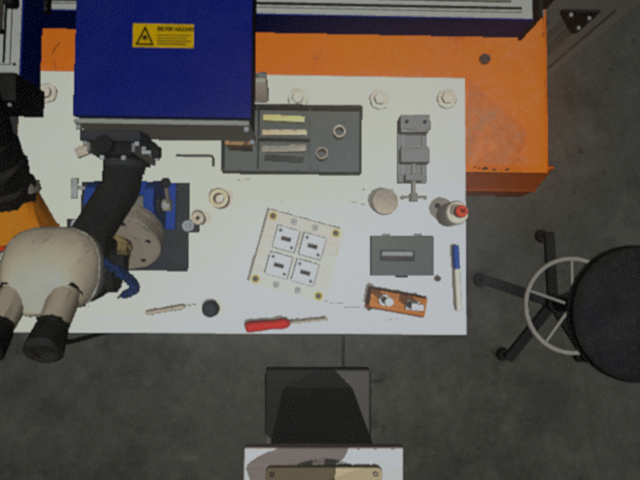

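The scene view shows the stand at about (342,318) with the round-knob go gauge at (332,280) and the flat-handled one at (351,300). In the top view the plate is near (294,254), its slots at about (287,239), (312,245), (279,266) and (305,271). The stand is near (395,301), with gauges at about (386,299) and (411,304).

```bash
cat > h.py <<'E'
from station import env
import cv2,numpy as np
def ray(c,u,v,z):
    T=c['world_to_cam'];R=T[:3,:3];o=-R.T@T[:3,3]
    d=R.T@np.array([(u-c['cx'])/c['fx'],-(v-c['cy'])/c['fy'],-1]);return o+d*(z-o[2])/d[2]
def proj(c,p):
    q=c['world_to_cam']@np.r_[p,1];return c['cx']+c['fx']*q[0]/-q[2],c['cy']-c['fy']*q[1]/-q[2]
def blobs(m,lo,hi):
    for k in cv2.findContours(m.astype(np.uint8),cv2.RETR_LIST,cv2.CHAIN_APPROX_NONE)[0]:
        a=cv2.contourArea(k)
        if lo<a<hi: yield a,cv2.minAreaRect(k)
E
python3 - <<'E'
from h import *
i=cv2.imread('pics/top0.png');c=env.calibration('top')
g=i.max(2)
m=np.zeros(g.shape,bool);m[205:305,245:345]=True
for a,r in blobs((g<110)&m,8,300):print('slot',a,np.round(r[0],1),np.round(r[1],1),r[2],ray(c,*r[0],.036).round(4))
h=cv2.cvtColor(i,cv2.COLOR_BGR2HSV)
m[:]=0;m[275:325,355:440]=1
o=m&(h[...,0]<20)&(h[...,1]>110)
pts=np.argwhere(o)[:,::-1].astype(np.float32);r=cv2.minAreaRect(pts)
print('stand',r);b=cv2.boxPoints(r);print([ray(c,*p,.034)[:2].round(4) for p in b])
crop=np.hstack([cv2.resize(i[270:330,350:440],None,fx=5,fy=5,interpolation=2),cv2.resize(cv2.imread('pics/scene0.png')[255:345,300:380],(330,300),interpolation=2)])
cv2.imwrite('pics/c1.png',crop);print(crop.shape)
E
```

```text
slot 13.5 [304.9 272.3] [8.2 2.5] 18.434947967529297 [0.5006 0.0402 0.036 ]
slot 15.5 [278.1 264.9] [8.5 2.7] 14.03624439239502 [0.5147 0.093  0.036 ]
slot 15.0 [312.1 245.7] [8.2 2.9] 15.945394515991211 [0.5533 0.0264 0.036 ]
slot 14.0 [285.5 238.5] [7.5 2.7] 14.03624439239502 [0.567  0.0791 0.036 ]
stand ((396.0, 301.9999694824219), (58.526039123535156, 19.070281982421875), 9.462322235107422)
[array([ 0.4338, -0.0802]), array([ 0.4709, -0.0863]), array([ 0.4527, -0.2011]), array([ 0.4156, -0.1948])]
(300, 780, 3)
```

View pics/c1.png

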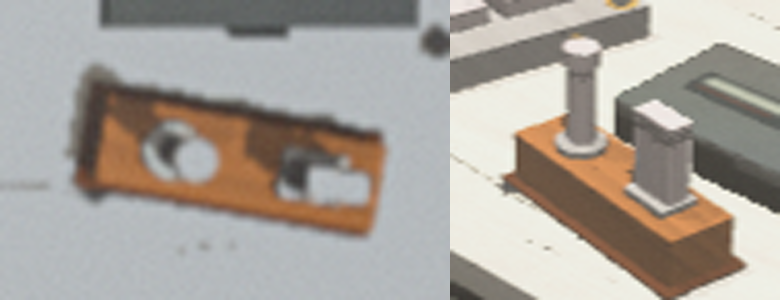

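The crop confirms it: the flat-handled no-go gauge is the right one in the stand, handle top near top-image pixel (418,307). The go gauge is the left one, near (389,301). The plate is yawed about -15° and the stand about -9°. I'll move above the gauge.

Emit:
play_rows --pt "0.1 -0.09 0.01 0 0 -0.25" --pt "0.374 -0.339 0.048 0 0 -1.124" --pt "0.374 -0.339 0.048 0 0 -1.124" --pt "0.374 -0.339 0.048 0 0 -1.124" --pt "0.374 -0.339 0.048 0 0 -1.124" --pt "0.374 -0.339 0.048 0 0 -1.124" --pt "0.374 -0.339 0.048 0 0 -1.124" --pt "0.374 -0.339 0.048 0 0 -1.124" --pt "0.374 -0.339 0.048 0 0 -1.124" --pt "0.374 -0.339 0.048 0 0 -1.124" --pt "0.374 -0.339 0.048 0 0 -1.124" --pt "0.374 -0.339 0.048 0 0 -1.124" --pt "0.374 -0.339 0.048 0 0 -1.124" --pt "0.374 -0.339 0.048 0 0 -1.124" --pt "0.374 -0.339 0.048 0 0 -1.124" --pt "0.374 -0.339 0.048 0 0 -1.124" --pt "0.374 -0.339 0.048 0 0 -1.124" --pt "0.374 -0.339 0.048 0 0 -1.124" --grip 130

```text
time: 1.6
eef_pos: [0.4393, -0.1692, 0.2003]
tcp_rot: [[0.16, 0.987, -0.0], [0.987, -0.16, -0.0], [-0.0, -0.0, -1.0]]
force: [-0.1, 0.2, 0.4]
finger_gap: 0.0415
gripper_force: 0.0
```

Run:
```python
from h import *
s=env.read_state();print(s['time'],s['eef_pos'].round(4),s['tcp_rot'].round(3),s['finger_gap'],s['joint_pos'].round(2),s['force'])
c=env.calibration('wrist');i=env.get_image('wrist');cv2.imwrite('pics/w1.png',i[:,:,::-1]);print(c)
t=env.calibration('top');print(ray(t,418,307,.09))
print(proj(c,[.439,-.168,.09]),proj(c,[.534,.06,.036]))
```

```text
1.6 [ 0.4393 -0.1692  0.2003] [[ 0.16   0.987 -0.   ]
 [ 0.987 -0.16  -0.   ]
 [-0.    -0.    -1.   ]] 0.041523716199621474 [ 0.82  0.06 -0.57  1.89  0.04  1.2   0.08] [-0.07901762  0.1960976   0.37172593]
{'fx': 374.609703061391, 'fy': 374.609703061391, 'cx': 318.62605378385257, 'cy': 241.41728240738271, 'world_to_cam': array([[ 9.87066273e-01, -1.60312592e-01,  2.11506808e-04,
        -4.61145780e-01],
       [ 1.54609915e-01,  9.51603698e-01, -2.65605303e-01,
         1.14125985e-01],
       [ 4.23786039e-02,  2.62202737e-01,  9.64081832e-01,
        -3.06732405e-01],
       [ 0.00000000e+00,  0.00000000e+00,  0.00000000e+00,
         1.00000000e+00]])}
[ 0.43726086 -0.17308445  0.09      ]
(np.float64(317.29477496210086), np.float64(244.12546569261272)) (np.float64(408.94491807010183), np.float64(-150.12063850435302))
```

View pics/w1.png

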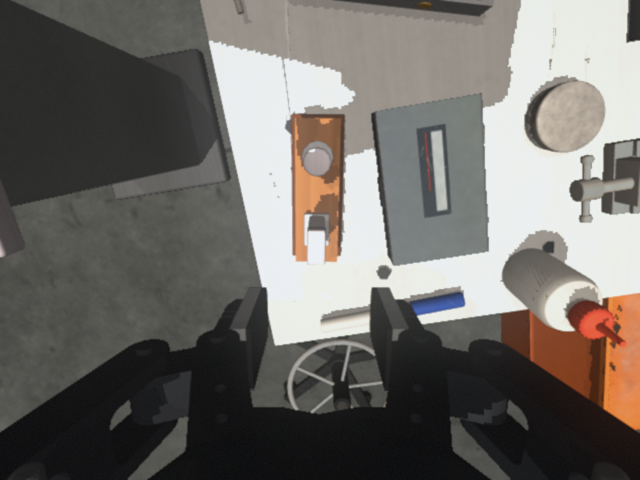

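The wrist view shows the stand centred near (317,185), the go gauge's knob at (317,158), and the no-go gauge with its shoulder near (316,228) and handle top near (317,250). I'll zoom in to measure.

Run:
```python
from h import *
i=cv2.imread('pics/w1.png');c=env.calibration('wrist')
h=cv2.cvtColor(i,cv2.COLOR_BGR2HSV)
o=(h[...,0]<20)&(h[...,1]>110);o[:,:270]=0;o[:100]=0;o[290:]=0;o[:,360:]=0
r=cv2.minAreaRect(np.argwhere(o)[:,::-1].astype(np.float32));print(r);print([ray(c,*p,.034)[:2].round(4) for p in cv2.boxPoints(r)])
S=9
z=cv2.resize(i[205:270,285:350],None,fx=S,fy=S,interpolation=2)
cv2.imwrite('pics/c2.png',z)
```

```text
((317.0, 187.5), (145.0, 50.0), 90.0)
[array([ 0.4339, -0.0824]), array([ 0.4704, -0.0883]), array([ 0.4542, -0.2   ]), array([ 0.4137, -0.1935])]
```

View pics/c2.png

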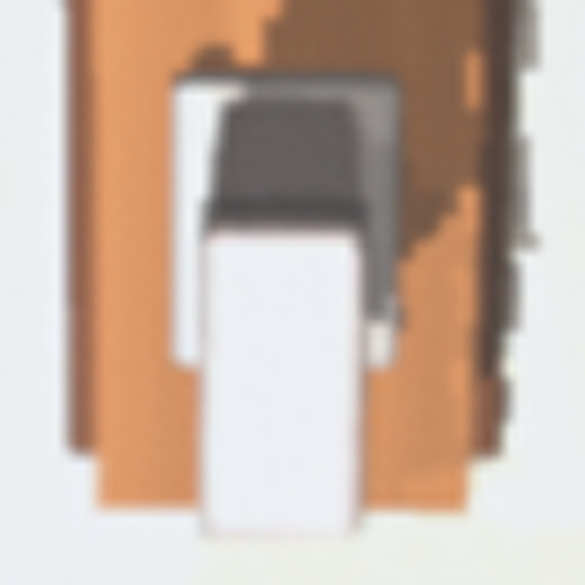

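Emit:
play_rows --pt "-0.0007 -0.0009 0.03 0 0 0" --pt "-0.0007 -0.0009 0.07 0 0 0" --pt "-0.0007 -0.0009 0.105 0 0 0" --pt "-0.0007 -0.0009 0.125 0 0 0" --pt "-0.0007 -0.0009 0.134 0 0 0" --pt "-0.0007 -0.0009 0.134 0 0 0" --pt "-0.0007 -0.0009 0.134 0 0 0"

```text
time: 2.23
eef_pos: [0.4393, -0.169, 0.0671]
tcp_rot: [[0.159, 0.987, 0.001], [0.987, -0.159, -0.0], [-0.0, 0.001, -1.0]]
force: [0.5, -0.4, 1.1]
finger_gap: 0.0418
gripper_force: 0.0
```

Emit:
play_rows --pt "0 0 0 0 0 0" --pt "0 0 0 0 0 0" --pt "0 0 0 0 0 0" --pt "0 0 0 0 0 0" --pt "0 0 0 0 0 0" --pt "0 0 0 0 0 0" --grip 255

```text
time: 2.73
eef_pos: [0.4393, -0.1691, 0.0677]
tcp_rot: [[0.159, 0.987, 0.001], [0.987, -0.159, -0.001], [-0.001, 0.001, -1.0]]
force: [-3.1, 1.2, 7.7]
finger_gap: 0.011
gripper_force: 58.4
```

Emit:
play_rows --pt "0 0 -0.01 0 0 0" --pt "0 0 -0.03 0 0 0" --pt "0 0 -0.06 0 0 0" --pt "0 0 -0.09 0 0 0" --pt "0 0 -0.12 0 0 0" --pt "0 0 -0.12 0 0 0" --pt "0.03 0.004 -0.12 0 0 0.02" --pt "0.065 0.008 -0.12 0 0 0.04" --pt "0.1 0.012 -0.12 0 0 0.06" --pt "0.135 0.017 -0.12 0 0 0.08" --pt "0.17 0.021 -0.12 0 0 0.098" --pt "0.2 0.025 -0.12 0 0 0.098" --pt "0.216 0.027 -0.12 0 0 0.098" --pt "0.216 0.027 -0.12 0 0 0.098" --pt "0.216 0.027 -0.12 0 0 0.098" --pt "0.216 0.027 -0.12 0 0 0.098"

```text
time: 4.07
eef_pos: [0.4995, 0.0395, 0.1865]
tcp_rot: [[0.255, 0.967, 0.0], [0.967, -0.255, -0.001], [-0.001, 0.0, -1.0]]
force: [-0.7, -0.4, -0.9]
finger_gap: 0.0116
gripper_force: 58.4
```

Run:
```python
from h import *
s=env.read_state();print(s['time'],s['eef_pos'].round(4),s['tcp_rot'].round(4),s['finger_gap'],s['force'])
c=env.calibration('wrist');i=env.get_image('wrist');cv2.imwrite('pics/w2.png',i[:,:,::-1])
for n,p in dict(s1=(.567,.0791,.036),s2=(.5533,.0264,.036),s3=(.5147,.093,.036),s4=(.5006,.0402,.036)).items():print(n,np.round(proj(c,p),1))
e=s['eef_pos']
for d in(0,.06): print('under tcp',d,np.round(proj(c,e-[0,0,d]),1))
```

```text
4.0667 [0.4995 0.0395 0.1865] [[ 2.548e-01  9.670e-01  1.000e-04]
 [ 9.670e-01 -2.548e-01 -6.000e-04]
 [-6.000e-04  2.000e-04 -1.000e+00]] 0.01157029373013115 [-0.69245154 -0.40009744 -0.92842886]
s1 [394.7 156.2]
s2 [391.1 229.8]
s3 [319.6 156.1]
s4 [319.3 229.9]
under tcp 0 [317.9 328. ]
under tcp 0.06 [318.1 272.3]
```

View pics/w2.png

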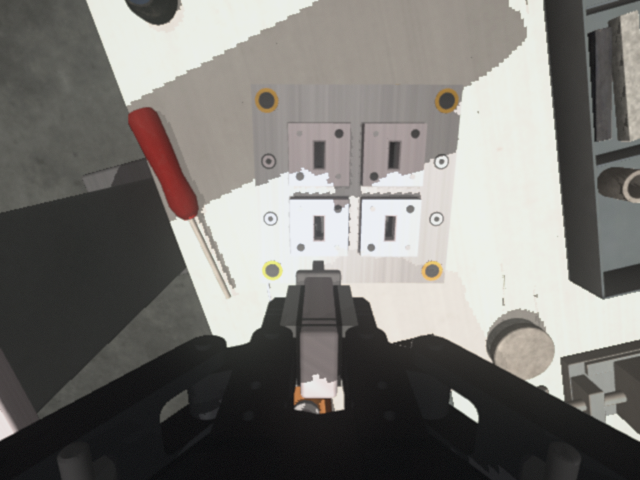

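The wrist view shows the four slots at about (319,155), (394,155), (319,228) and (390,228), close to the positions predicted from the top camera. The held gauge's blade tip is at about (318,265). Next, a finer measurement of slots and blade.

Run:
```python
from h import *
i=cv2.imread('pics/w2.png');c=env.calibration('wrist');s=env.read_state();e=s['eef_pos'];R=s['tcp_rot']
g=cv2.cvtColor(i,cv2.COLOR_BGR2GRAY)
for n,(u,v) in dict(s1=(394,155),s2=(390,228),s3=(319,155),s4=(319,228)).items():
    a=g[v-20:v+20,u-14:u+14];b=cv2.GaussianBlur(a,(3,3),0)
    t=(int(np.percentile(a,3))+int(np.percentile(a,60)))/2
    for A,r in blobs(b<t,60,400):
        q=np.add(r[0],(u-14,v-20))
        if abs(q[0]-u)<5 and abs(q[1]-v)<5:
            p=ray(c,*q,.036);print(n,A,q.round(1),np.round(r[1],1),round(r[2],1),'world',p.round(4),'tool',(R.T@(p-e)).round(4))
d=.0617
for dx in(-.008,.008):
  for dy in(-.003,.003):print('pred blade corner',np.round(proj(c,e+R@[dx,dy,d]),1))
print(g[258:276,318]);
for r in(265,268):print(g[r,300:336])
```

```text
s1 246.0 [393.6 155. ] [10.4 26.5] 3.2 world [0.5664 0.0797 0.036 ] tool [0.0565 0.0542 0.1504]
s2 196.0 [389.6 227.5] [ 9.6 23.5] 3.8 world [0.5525 0.028  0.036 ] tool [0.0029 0.054  0.1505]
s3 267.0 [319.  154.5] [27. 10.] 90.0 world [0.5146 0.0938 0.036 ] tool [0.0569 0.0005 0.1504]
s4 204.5 [318.5 227.5] [23.  9.] 90.0 world [0.5005 0.0418 0.036 ] tool [0.003  0.0002 0.1504]
pred blade corner [312.5 285.4]
pred blade corner [323.7 285.4]
pred blade corner [312.4 256.9]
pred blade corner [323.8 256.9]
[238 231 174 106  85  86  84  84  84  84  83  84  86  87  94 110 127 133]
[236 237 238 237 236 236 236 238 237 236 238 231 167 102  84  84  85  84
  84  83  83  83  81 115 183 220 224 224 224 224 223 224 223 223 224 224]
[233 233 235 234 233 231 233 233 233 233 234 227 161 100  84  84  84  83
  83  82  84  83  81 109 171 212 220 220 219 221 219 217 217 218 221 219]
```

Blade and tool are aligned in yaw. Relative to the blade, slot 4 is about +4 mm along tool x. I'll come down to just above slot 4, then go in gently.

Emit:
play_rows --pt "0.004 0.0003 0.01 0 0 0" --pt "0.004 0.0003 0.035 0 0 0" --pt "0.004 0.0003 0.06 0 0 0" --pt "0.004 0.0003 0.078 0 0 0" --pt "0.004 0.0003 0.084 0 0 0" --pt "0.004 0.0003 0.084 0 0 0" --pt "0.004 0.0003 0.084 0 0 0"

```text
time: 4.7
eef_pos: [0.5012, 0.044, 0.1027]
tcp_rot: [[0.255, 0.967, 0.0], [0.967, -0.255, 0.0], [0.0, 0.0, -1.0]]
force: [0.2, 0.3, -0.3]
finger_gap: 0.011
gripper_force: 58.5
```

Run:
```python
from h import *
s=env.read_state();print(s['time'],s['eef_pos'].round(4),s['tcp_rot'].round(4),s['force'])
i=env.get_image('wrist')[:,:,::-1]
z=cv2.resize(i[200:330,250:390],None,fx=4,fy=4,interpolation=2);cv2.imwrite('pics/c3.png',z)
```

```text
4.7 [0.5012 0.044  0.1027] [[ 2.546e-01  9.671e-01  2.000e-04]
 [ 9.671e-01 -2.546e-01  1.000e-04]
 [ 1.000e-04  1.000e-04 -1.000e+00]] [ 0.17830303  0.32551724 -0.27379867]
```

View pics/c3.png

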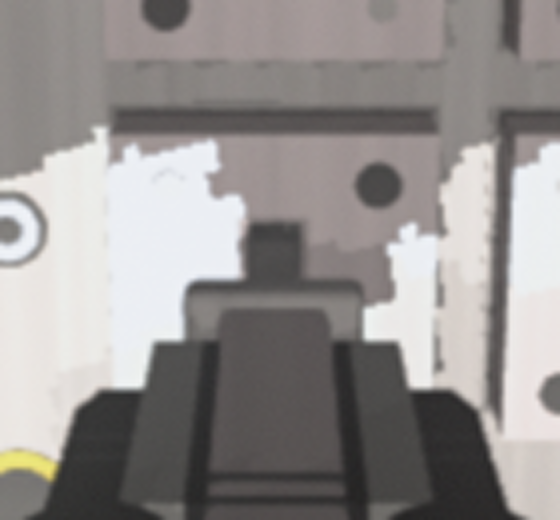

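The crop shows the blade (centre column ~275) centred on slot 4's insert (110–437) and covering the slot. Going in.

Emit:
play_rows --pt "0 0 0.001 0 0 0" --pt "0 0 0.002 0 0 0" --pt "0 0 0.003 0 0 0" --pt "0 0 0.004 0 0 0" --pt "0 0 0.005 0 0 0" --pt "0 0 0.006 0 0 0" --pt "0 0 0.007 0 0 0" --pt "0 0 0.0075 0 0 0" --pt "0 0 0.0075 0 0 0"

```text
time: 5.5
eef_pos: [0.5009, 0.0441, 0.0947]
tcp_rot: [[0.254, 0.967, -0.0], [0.967, -0.254, -0.0], [-0.0, -0.0, -1.0]]
force: [0.2, 0.7, -0.4]
finger_gap: 0.0113
gripper_force: 58.5
```

Emit:
play_rows --pt "0 0 0.001 0 0 0" --pt "0 0 0.002 0 0 0" --pt "0 0 0.003 0 0 0" --pt "0 0 0.004 0 0 0" --pt "0 0 0.005 0 0 0" --pt "0 0 0.006 0 0 0" --pt "0 0 0.007 0 0 0" --pt "0 0 0.007 0 0 0"

```text
time: 6.17
eef_pos: [0.5009, 0.0441, 0.0876]
tcp_rot: [[0.254, 0.967, -0.0], [0.967, -0.254, -0.0], [-0.0, -0.0, -1.0]]
force: [0.0, -0.4, -1.2]
finger_gap: 0.0114
gripper_force: 58.5
```

Emit:
play_rows --pt "0 0 0.0005 0 0 0" --pt "0 0 0.001 0 0 0" --pt "0 0 0.0015 0 0 0" --pt "0 0 0.002 0 0 0" --pt "0 0 0.0025 0 0 0" --pt "0 0 0.0025 0 0 0"

```text
time: 6.67
eef_pos: [0.5011, 0.0441, 0.0857]
tcp_rot: [[0.254, 0.967, 0.0], [0.967, -0.254, -0.0], [-0.0, 0.0, -1.0]]
force: [-2.1, 0.6, 3.4]
finger_gap: 0.0111
gripper_force: 59.4
```

Emit:
play_rows --pt "0 0 0.0004 0 0 0" --pt "0 0 0.0008 0 0 0" --pt "0 0 0.0012 0 0 0" --pt "0 0 0.0012 0 0 0"

```text
time: 7.0
eef_pos: [0.5014, 0.0443, 0.0854]
tcp_rot: [[0.254, 0.967, 0.001], [0.967, -0.254, -0.001], [-0.001, 0.001, -1.0]]
force: [-5.8, -1.0, 15.6]
finger_gap: 0.011
gripper_force: 61.0
```

Slot 4 jams at 12 mm, so it's sound. On to slot 2.

Emit:
play_rows --pt "0 0 -0.004 0 0 0" --pt "0 0 -0.018 0 0 0" --pt "0 0 -0.032 0 0 0" --pt "0 0.003 -0.036 0 0 0" --pt "0 0.015 -0.036 0 0 0" --pt "0 0.03 -0.036 0 0 0" --pt "0 0.045 -0.036 0 0 0" --pt "0 0.054 -0.036 0 0 0" --pt "0 0.054 -0.034 0 0 0" --pt "0 0.054 -0.026 0 0 0" --pt "0 0.054 -0.02 0 0 0" --pt "0 0.054 -0.017 0 0 0" --pt "0 0.054 -0.015 0 0 0" --pt "0 0.054 -0.0135 0 0 0" --pt "0 0.054 -0.012 0 0 0" --pt "0 0.054 -0.011 0 0 0" --pt "0 0.054 -0.01 0 0 0" --pt "0 0.054 -0.009 0 0 0" --pt "0 0.054 -0.009 0 0 0"

```text
time: 8.58
eef_pos: [0.5532, 0.0304, 0.093]
tcp_rot: [[0.254, 0.967, -0.0], [0.967, -0.254, -0.0], [-0.0, 0.0, -1.0]]
force: [0.0, -0.5, -0.8]
finger_gap: 0.0114
gripper_force: 59.0
```

Emit:
play_rows --pt "0 0 0.001 0 0 0" --pt "0 0 0.002 0 0 0" --pt "0 0 0.003 0 0 0" --pt "0 0 0.004 0 0 0" --pt "0 0 0.005 0 0 0" --pt "0 0 0.006 0 0 0" --pt "0 0 0.0065 0 0 0" --pt "0 0 0.007 0 0 0" --pt "0 0 0.0075 0 0 0" --pt "0 0 0.008 0 0 0" --pt "0 0 0.008 0 0 0"

```text
time: 9.5
eef_pos: [0.5532, 0.0304, 0.085]
tcp_rot: [[0.254, 0.967, 0.0], [0.967, -0.254, -0.0], [-0.0, 0.0, -1.0]]
force: [0.5, -0.7, -0.8]
finger_gap: 0.0114
gripper_force: 59.0
```

Free at the depth where slot 4 jammed. Continuing gently.

Emit:
play_rows --pt "0 0 0.0005 0 0 0" --pt "0 0 0.001 0 0 0" --pt "0 0 0.0015 0 0 0" --pt "0 0 0.002 0 0 0" --pt "0 0 0.002 0 0 0"

```text
time: 9.92
eef_pos: [0.5532, 0.0304, 0.083]
tcp_rot: [[0.254, 0.967, -0.0], [0.967, -0.254, -0.0], [-0.0, -0.0, -1.0]]
force: [0.6, 0.5, -1.5]
finger_gap: 0.0113
gripper_force: 59.0
```

Emit:
play_rows --pt "0 0 0.001 0 0 0" --pt "0 0 0.002 0 0 0" --pt "0 0 0.003 0 0 0" --pt "0 0 0.004 0 0 0" --pt "0 0 0.005 0 0 0" --pt "0 0 0.006 0 0 0" --pt "0 0 0.007 0 0 0" --pt "0 0 0.008 0 0 0" --pt "0 0 0.009 0 0 0" --pt "0 0 0.01 0 0 0" --pt "0 0 0.011 0 0 0" --pt "0 0 0.012 0 0 0" --pt "0 0 0.012 0 0 0"

```text
time: 11.0
eef_pos: [0.5531, 0.0304, 0.0709]
tcp_rot: [[0.254, 0.967, -0.0], [0.967, -0.254, -0.0], [-0.0, -0.0, -1.0]]
force: [-1.1, 0.2, -0.3]
finger_gap: 0.0114
gripper_force: 59.0
```

Emit:
play_rows --pt "0 0 0.0004 0 0 0" --pt "0 0 0.0008 0 0 0" --pt "0 0 0.0012 0 0 0" --pt "0 0 0.0016 0 0 0" --pt "0 0 0.0016 0 0 0"

```text
time: 11.42
eef_pos: [0.5532, 0.0304, 0.0698]
tcp_rot: [[0.254, 0.967, 0.0], [0.967, -0.254, -0.0], [-0.0, 0.0, -1.0]]
force: [-1.8, 0.3, 4.0]
finger_gap: 0.0111
gripper_force: 59.6
```

The shoulder is seated at the expected height. Releasing and retreating.

Emit:
play_rows --pt "0 0 -0.0003 0 0 0" --pt "0 0 -0.0003 0 0 0" --pt "0 0 -0.0003 0 0 0" --pt "0 0 -0.0003 0 0 0" --pt "0 0 -0.0003 0 0 0" --pt "0 0 -0.0003 0 0 0" --pt "0 0 -0.0003 0 0 0" --pt "0 0 -0.0003 0 0 0" --grip 130

```text
time: 12.08
eef_pos: [0.5532, 0.0304, 0.0698]
tcp_rot: [[0.254, 0.967, 0.0], [0.967, -0.254, -0.0], [-0.0, 0.0, -1.0]]
force: [0.5, -0.6, 0.1]
finger_gap: 0.0415
gripper_force: 0.0
```

Emit:
play_rows --pt "0 0 -0.004 0 0 0" --pt "0 0 -0.015 0 0 0" --pt "0 0 -0.035 0 0 0" --pt "0 0 -0.06 0 0 0" --pt "0 0 -0.09 0 0 0" --pt "0 0 -0.115 0 0 0" --pt "0 0 -0.125 0 0 0" --pt "0 0 -0.125 0 0 0" --pt "0 0 -0.125 0 0 0"

```text
time: 12.83
eef_pos: [0.5532, 0.0303, 0.1951]
tcp_rot: [[0.254, 0.967, 0.001], [0.967, -0.254, -0.0], [-0.0, 0.001, -1.0]]
force: [-0.4, -0.1, -0.5]
finger_gap: 0.0416
gripper_force: 0.0
```

Run:
```python
from h import *
s=env.read_state();print(s['time'],s['eef_pos'].round(4),s['finger_gap'],s['force'])
i=env.get_image('wrist')[:,:,::-1]
j=env.get_image('scene')[:,:,::-1]
z=np.hstack([cv2.resize(i[100:340,200:440],(400,400)),cv2.resize(j[220:350,250:380],(400,400),interpolation=2)]);cv2.imwrite('pics/c4.png',z)
```

```text
12.8333 [0.5532 0.0303 0.1951] 0.04163577281158466 [-0.38741954 -0.14702606 -0.46761234]
```

View pics/c4.png

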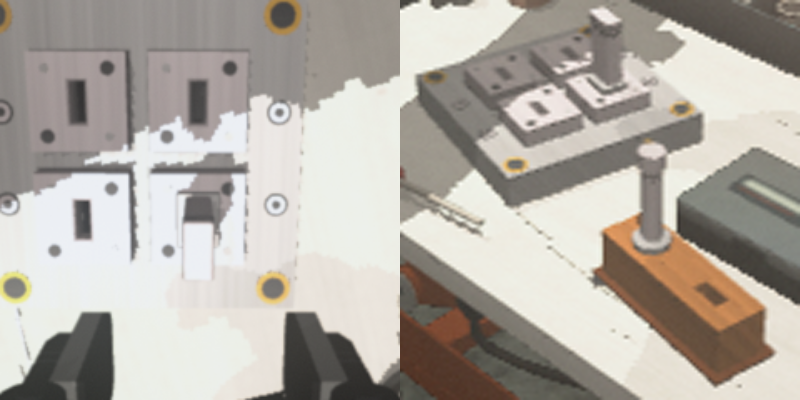

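The picture shows the no-go gauge upright with its shoulder flat on slot 2's insert (about (197,230) left, (608,75) right). The go gauge is still in the stand at (652,200) and the gripper is clear. Handing in.

```bash
python3 -c "
from station import env
print(env.finish_job())"
```

```text
the job is handed in; nothing more can be done
None
```

The worn slot is slot 2 (+x, −y): the no-go gauge is standing in it down to its shoulder. Slot 4 jammed at 12 mm; slots 1 and 3 weren't tried once slot 2 let it in. The go gauge and everything else were left alone, and the job is handed in at about 13 s.

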